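# Read the logger tag on a coasting slide-jar carousel

### The job

Pick up the tag reader and give the carousel a push (its blue posts are for that) so that it coasts by itself anticlockwise (seen from above), a turn in about four to six seconds. Then keep the reader's face close above the orange logger tag and follow it round for a good six seconds while the carousel coasts, upright and without touching it, so that the tag can send its record. Finally stand the reader gently upright on its charging pad again and let go; the carousel may go on turning, and the other things stay where they are.

Things in the scene. Friction and masses are not known exactly. Their poses are not given: they have to be found in the camera images.
- carousel_base: black round foot, 95 mm in radius, of the slide-jar carousel, fixed to the bench; origin on the turning axis at bench height, z up. On it turns an aluminium deck, 160 mm in radius, underside 46 mm and top 58 mm above the bench, that carries, fixed to it, the orange tag, three blue posts, five closed jars and a black hub knob (20 mm in radius, 22 mm high).
- carousel_axis (a point): point on the turning axis at the height of the deck's upper face (58 mm above the bench). The five jars, 38 mm across, with tops 40 mm above the deck (98 mm above the bench), are centred 85 mm from the axis at 60, 120, 180, 240 and 300 degrees from the tag.
- carousel (a joint): angle of the deck in rad, growing anticlockwise seen from above; any start, no stops. Deck with load: nominally 1.5 kg, 0.018 kg m2 (real: 0.7 to 1.4 times that). It runs freely: drag about 0.0004 N m s/rad plus 0.0004 N m, so a spin lasts 20 s and more. The tag sends only while the deck turns anticlockwise at over 0.35 rad/s; over 2.6 rad/s is too fast.
- tag (a point): centre of the upper face of the orange logger tag, a disc 40 mm across and 16 mm high on the deck; it lies 95 mm from the turning axis, 74 mm above the bench, and goes round with the deck. Its x axis points radially outward.
- post0 (a point): centre of the top of a blue push post, 14 mm in diameter, 40 mm high, standing on the deck 145 mm from the axis, 60 degrees anticlockwise from the tag; top 98 mm above the bench.
- post1 (a point): the same for the post 180 degrees from the tag.
- post2 (a point): the same for the post 300 degrees anticlockwise from the tag.
- reader: loose tag reader, upright white and black rod with green top, 131 mm high, 160 g. Origin: centre of its face, the flat underside; z up the rod. Head 44 mm across up to 22 mm, tapering to a 30 mm cylinder from 34 mm up (grip there from above, e.g. at 100 mm). Reads while upright, face 5 to 45 mm above the tag's top and within 20 mm sideways of its centre, touching nothing.
- pad_top (a point): centre of the upper face (8 mm above the bench) of the fixed charging pad, a black plate 110 mm square with a grey rim 4 mm thick, 6 mm higher than that face. The reader starts and ends standing here, its whole face inside the rim. The pad stands left or right of the carousel; the slide box has the other spot.
- slide_box: closed blue slide box, 90 x 110 x 30 mm, 350 g, loose; origin at the centre of its underside. Leave alone.
- bottle: amber bottle, 44 mm across, 90 mm high, loose; origin at the centre of its underside. Leave alone.
- beaker: open glass beaker, 80 mm across, 100 mm high, loose; origin at the centre of its underside. Leave alone.
- dish: closed flat glass dish, 94 mm across, 15 mm high, loose; origin at the centre of its underside. Leave alone.
- pad: the same charging pad; origin at the centre of its underside, axes along its sides.

How it is judged:
On the way, in this order (a step that is already met when the one before it is completed fails the run):
1. the carousel coasts anticlockwise at over 0.8 rad/s, touched by neither robot nor reader, while the reader is held off its pad (velocity of joint carousel above 0.8 rad/s and z of reader in the frame of pad_top above 0.03 m and contact force between each of the arm, reader and carousel_base below 0.1 N), for 0.3 s.
2. for 6 s on end the reader's face stays within 20 mm sideways of the tag's centre and 5 to 45 mm above it, upright within 0.25 rad, nothing touching the carousel, which coasts at over 0.35 rad/s (horizontal distance between reader and tag below 0.02 m and z of reader in the frame of tag between 0.005 and 0.045 m and angle between reader's own z axis and vertical below 0.25 rad and velocity of joint carousel above 0.35 rad/s and contact force between each of the arm, reader and carousel_base below 0.1 N), for 6 s.
At the end, for the whole second after the job is handed in: The reader stands upright (within 0.08 rad) and still on its pad, its axis within 42 mm of the pad's centre and its face flat on the pad, inside the rim, released; slide box, bottle, beaker and dish are within 20 mm of where they were. The carousel may still be turning (horizontal distance between reader and pad_top below 0.042 m and z of reader in the frame of pad_top between -0.003 and 0.004 m and angle between reader's own z axis and vertical below 0.08 rad and linear speed of reader below 0.02 m/s and contact force between reader and the fingers below 0.1 N and distance of each of slide_box, bottle, beaker, dish from where it was at the start of the episode below 0.02 m); the robot touches nothing.
It fails at once if the carousel is flung faster than 2.6 rad/s (velocity of joint carousel above 2.6 rad/s).
It fails at once if the carousel is hit or pressed with more than 25 N (contact force between any of reader, the arm and carousel_base above 25 N).
It fails at once if the reader is tipped by more than 0.6 rad (angle between reader's own z axis and vertical above 0.6 rad).
It fails at once if the reader is slammed or pressed on its pad with more than 80 N (contact force between reader and pad above 80 N).
It fails at once if another thing is moved by more than 20 mm (distance of any of slide_box, bottle, beaker, dish from where it was at the start of the episode above 0.02 m).
It also fails if it takes over 61 s, if anything falls off the work surface, if the arm or the gripper's body presses on something with over 40 N, if the wrist force passes 120 N, or if a joint passes its speed limit or range.

### The arm

A 6-joint arm with a two-finger parallel gripper is mounted at the origin on the work surface. World frame = base frame: x ahead of the robot, y to its left, z up, the work surface at z = 0. Lengths are in m, angles in rad, forces in N, time in s.
With the tool pointing down it reaches from about 0.425 to 0.95 m from the base axis. Payload 14.7 kg.
Tool frame: the origin (TCP) lies between the finger pads; the fingertips stand 17 mm ahead of it and the grasp point (between the pads) lies 2 mm behind it (ctrl.nose_length is the distance from the TCP to the fingertips, in m); z points along the fingers, y is the line along which they close (so a half turn about z gives the same grasp; the last joint's range is limited). The gripper opens to 85 mm and grips with 20 to 120 N. Pads are 22 mm wide; open, the fingers measure 114 mm over their backs; the gripper's body (76 mm by 85 mm) begins 54 mm behind the grasp point. The pads swing forward as they close: fully open they stand 13 mm farther back than shut.
Start: joints at [-1.263, 0.48, 1.596, -0, 1.065, -0.047], TCP at [0.226, -0.61, 0.221] pointing down, gripper open.
Joint ranges: [-2.75, 2.75], [-0.82, 2.05], [0.23, 2.67], [-1.56, 4.7], [0.09, 2.69], [-2.92, 2.92]. Speed limits (rad/s): [1.89, 1.89, 2.39, 3.01, 3.01, 3.01].

### API

Orientations are given as a rotation vector (axis times angle).
In Python, from plant import ctrl gives the robot as it stands.
- The arm moves only by the tool apply_moves, never from a script. Its arguments are lists of equal length, an entry for each row: "delta_pos": the shift along the tool's x, y, z in units of 500 mm (1.0 is 500 mm), a list of three; "rotation": the turn, a rotation vector about the tool's x, y, z in units of 2 rad (1.0 is 2 rad), a list of three; "hand": the opening, from 0 (shut) to 1 (fully open). A call has 1 to 12 rows; each row is the pose to reach, as a shift and turn from the pose commanded when the call began, along the tool's axes at that moment; what a row does not reach only later rows make up. A row lasts 1/10 s, in which the tool goes at most 50 mm and 8.59 degrees, less where a joint would pass 70% of its speed; a pose out of reach is approached as far as the arm can. A call with a number of a shift or a turn outside -1 to 1 is refused whole. A call with a gripper value outside its range is refused whole. The fingers move at their own pace and stop on an object; the grip force is fixed at half the most. Time passes only in rows, so rows that repeat a pose let the fingers close. It gives the time, the measured TCP pose, the force, the opening and the grip force at its end, in the units of the state.
- ctrl.sense(): the state, without advancing time (a new reading comes with each control period).
- ctrl.snapshot(name): name is "scene" or "top" or "wrist"; returns a dict with "image" (400x640x3 uint8, red, green, blue), "mtx" (3x3 intrinsics, pixels), "R" (3x3) and "t" (3): a world point X has camera coordinates R X + t; the wrist camera has in their place "T_tool_cam" (4x4, takes a point from camera to tool coordinates, whose origin is the TCP and whose axes are the flange's). Camera axes: x right, y down, z forward; pixel columns grow to the right and rows downward; lengths in m; the calibration is good to about 2 mm. The wrist camera is an equidistant fisheye: a pixel r from the principal point sees the ray r / f radians off the axis. A picture is of the moment at which its call begins: read the wrist's pose just before it. There is no depth.
- ctrl.sign_off(): hands the job in; it is judged then, once.
The state is a dict: "clock": time; "joints": joint angles; "joint_vel": joint speeds; "tau": joint torques, N m; "tool_pos": TCP position; "ee_rot": TCP orientation; "contact_force": force on the tool from outside, world axes, zero at the start; "torque": the same for the moment, N m; "gripper_width": finger opening in m; "gripper_force": force on a finger pad.
Only numpy, scipy, OpenCV 4.12 (cv2) and the standard library are available. Lean on these libraries where they do the work, as an engineer would, in place of code of your own. Each camera call takes 0.05 s, during which the arm holds its last target. There are 200 camera calls.

## Working session

There is one attempt and no reset: what is moved stays moved. The work goes in short steps, Python scripts to look and compute and a tool call to move; the robot and the scene stay as the last step left them, time stands still between calls to the robot, and variables do not carry over. Pictures are saved under pics/ and viewed, at most 10 in all, crops included, and the job is handed in when it is done.

Besides the shell and the picture viewer there is one more tool, called after "Emit:" as a command line: name --argument value ..., lists and objects as JSON in quotes. apply_moves: Moves the arm, as the interface text tells. Shifts and turns lie within -1 to 1; 1 stands for 500 mm of shift or 2 rad of turn. Its arguments: {"type":"object","properties":{"delta_pos":{"type":"array"},"rotation":{"type":"array"},"hand":{"type":"array"}},"required":["delta_pos","rotation","hand"]}

```bash
ls; mkdir -p pics; python3 - <<'E'
from plant import ctrl
import cv2,pickle
s=ctrl.sense();print(s)
d={n:ctrl.snapshot(n) for n in("scene","top")}
pickle.dump(d,open('v0.pkl','wb'))
for n in d:
    cv2.imwrite(f'pics/{n}0.png',d[n]['image'][:,:,::-1]); print(n,d[n]['mtx'],d[n]['R'],d[n]['t'])
E
```

```text
pics
{'clock': 0.0, 'joints': array([-1.26259710e+00,  4.80805966e-01,  1.59684575e+00,  6.48046523e-06,
        1.06509905e+00, -4.66343189e-02]), 'joint_vel': array([-0.00029607,  0.00010076,  0.00090746,  0.00177484, -0.00013192,
       -0.0007701 ]), 'tau': array([-1.02150658e-03, -9.50651908e+01, -4.30183911e+01, -1.32838036e-04,
        1.18075634e-02, -4.66988274e-05]), 'tool_pos': array([ 0.22570972, -0.60912   ,  0.21999967]), 'ee_rot': array([-3.09114864e+00, -5.54244156e-01,  2.28326656e-04]), 'contact_force': array([-0.17452538,  0.06649715, -0.59517503]), 'torque': array([-0.01792483, -0.02665398, -0.00169508]), 'gripper_force': 0.0, 'gripper_width': 0.08532023216132394}
scene [[468.9976054    0.         316.17006149]
 [  0.         468.9976054  204.83066452]
 [  0.           0.           1.        ]] [[ 0.79137164  0.61115245 -0.01495387]
 [ 0.33883462 -0.45884913 -0.82136994]
 [-0.50884382  0.64494198 -0.57019979]] [-0.41983057 -0.09659802  1.45508773]
top [[424.93043872   0.         325.13777367]
 [  0.         424.93043872 204.5101734 ]
 [  0.           0.           1.        ]] [[-5.33426520e-04 -9.99905991e-01 -1.37012829e-02]
 [-9.95649258e-01  1.80772413e-03 -9.31626970e-02]
 [ 9.31787070e-02  1.35919767e-02 -9.95556622e-01]] [0.00563808 0.5202266  0.9470105 ]
```

View pics/scene0.png

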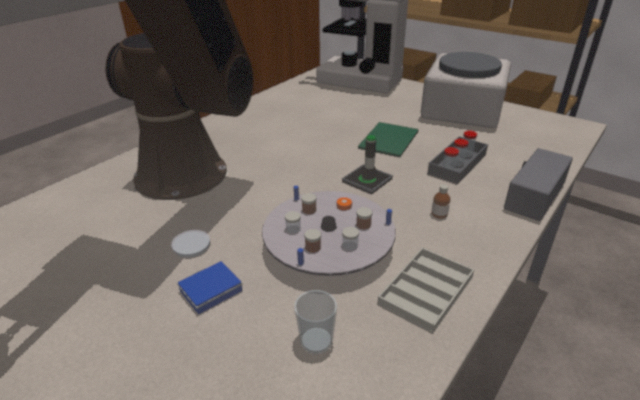

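View pics/top0.png

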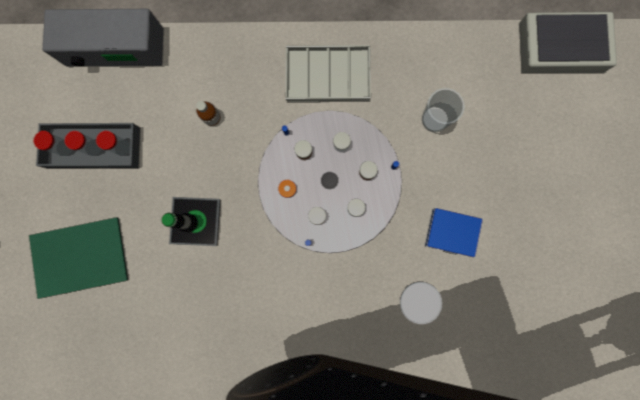

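The scene view shows the carousel (hub ~329,223, orange tag 344,203), with the reader on its pad at (368,165). In the top view the hub is at (329,180), the tag at (287,188), the posts at (285,130), (395,165) and (309,242), the reader's green top at (169,220) and the pad at (195,222). The bottle is at (208,112).

```bash
cat > h.py <<'E'
import numpy as np,cv2,pickle
def ray(v,p):
    d=v['R'].T@np.linalg.solve(v['mtx'],[p[0],p[1],1.]); return -v['R'].T@v['t'],d/np.linalg.norm(d)
def onz(v,p,z):
    o,d=ray(v,p); return o+d*(z-o[2])/d[2]
def tri(v,p,w,q):
    P=[x['mtx']@np.c_[x['R'],x['t']] for x in(v,w)]
    X=cv2.triangulatePoints(P[0],P[1],np.float64(p).reshape(2,1),np.float64(q).reshape(2,1)); return X[:3,0]/X[3,0]
def blobs(im,lo,hi,amin=8):
    m=cv2.inRange(cv2.cvtColor(im,cv2.COLOR_RGB2HSV),np.array(lo),np.array(hi))
    n,l,s,c=cv2.connectedComponentsWithStats(m)
    return [(int(s[i,4]),c[i].round(1),s[i,:4]) for i in range(1,n) if s[i,4]>=amin]
E
python3 - <<'E'
from h import *
d=pickle.load(open('v0.pkl','rb'))
for n in d:
  for nm,lo,hi in(('orange',(3,150,120),(18,255,255)),('blue',(105,110,40),(130,255,255)),('green',(50,120,40),(80,255,255)),('dark',(0,0,0),(180,255,60))):
    for b in blobs(d[n]['image'],lo,hi,12):
      if b[0]<6000: print(n,nm,b[0],b[1],b[2], onz(d[n],b[1],0.074 if nm=='orange' else .09).round(3))
E
```

```text
scene orange 82 [343.8 202.3] [337 198  14   9] [0.557 0.082 0.074]
scene blue 13 [299.9 250.3] [298 249   5   4] [ 0.598 -0.143  0.09 ]
scene blue 1380 [208.6 282.9] [179 262  61  43] [ 0.516 -0.328  0.09 ]
scene green 27 [371.  136.9] [368 135   7   5] [0.433 0.404 0.09 ]
scene dark 1133 [350.6  29.8] [323   0  44  67] [-0.321  1.401  0.09 ]
scene dark 953 [577.8  49.9] [557   0  41 113] [0.724 1.696 0.09 ]
scene dark 674 [591.1  55.3] [570   0  42 116] [0.79  1.645 0.09 ]
scene dark 21 [495.5   7.2] [492   5   9   7] [0.112 2.325 0.09 ]
scene dark 890 [378.2  47.3] [359  22  33  52] [-0.038  1.216  0.09 ]
scene dark 311 [467.6  71.9] [440  63  60  14] [0.438 1.132 0.09 ]
scene dark 125 [369.9 149.1] [365 142  11  16] [0.473 0.335 0.09 ]
scene dark 45 [478.  146.6] [475 143   8   9] [0.721 0.535 0.09 ]
scene dark 63 [477.3 158.6] [469 150  16  19] [0.748 0.465 0.09 ]
scene dark 21 [439.6 158. ] [437 154   7   9] [0.661 0.406 0.09 ]
scene dark 18 [465.9 170.4] [464 167   5   8] [0.748 0.384 0.09 ]
scene dark 253 [369.2 175.5] [349 168  38  20] [0.552 0.207 0.09 ]
scene dark 152 [554
[... 1259 characters left out ...]
316.9  48.1] [310  48  14   2] [0.861 0.022 0.09 ]
top dark 287 [563.8  69.6] [523  67  84   5] [ 0.808 -0.516  0.09 ]
top dark 49 [212.5 115.2] [206 108  13  13] [0.71 0.25 0.09]
top dark 391 [ 82.3 126.8] [ 40 125  91   9] [0.686 0.535 0.09 ]
top dark 488 [117.9 153.8] [ 42 125  98  43] [0.625 0.454 0.09 ]
top dark 212 [ 45.3 154.5] [ 38 136  17  28] [0.624 0.613 0.09 ]
top dark 192 [ 91.9 147.7] [ 78 137  28  18] [0.639 0.511 0.09 ]
top dark 203 [121.7 146.4] [110 137  20  18] [0.642 0.446 0.09 ]
top dark 140 [ 64.1 149.3] [ 57 141  20  14] [0.636 0.572 0.09 ]
top dark 1669 [193.4 221.1] [171 199  46  45] [0.479 0.285 0.09 ]
top dark 110 [122.2 249. ] [117 218  11  62] [0.42  0.435 0.09 ]
```

```bash
python3 - <<'E'
from h import *
d=pickle.load(open('v0.pkl','rb'));S,T=d['scene'],d['top']
print('tag',tri(S,[343.8,202.3],T,[287,188.3]))
print('reader top',tri(S,[371,136.9],T,[168.3,219.4]))
print('hub',tri(S,[328.2,223.5],T,[329.5,180]))
for z in(.08,.098):
  P=[onz(T,p,z) for p in([284.8,129.3],[394.9,164.6],[308,242.2])]
  A=np.array([[2*p[0],2*p[1],1] for p in P]);x=np.linalg.solve(A,[p[0]**2+p[1]**2 for p in P]);print('centre',z,x[:2],(x[2]+x[0]**2+x[1]**2)**.5,np.round(P,3).tolist())
# pad corners rectangle
hsv=cv2.cvtColor(T['image'],cv2.COLOR_RGB2HSV)
m=cv2.inRange(hsv[195:250,160:225,:],(0,0,0),(180,255,110))
c=max(cv2.findContours(m,0,2)[0],key=cv2.contourArea)
x,y,w,h=160,195,0,0
print(cv2.boundingRect(c),cv2.minAreaRect(c))
box=cv2.boundingRect(c)
for p in([170.5,198.5],[218.5,198.5],[218.5,244],[170.5,244]): print(onz(T,p,.012).round(3))
gr=T['image'][260:315,395:450];
for n,p,z in(('bottle',(207,112),.05),('dish',(421,303),.01),('beaker',(441,112),.05),('box',(454,232),.03)): print(n,onz(T,p,z).round(3))
E
```

```text
tag [0.55213669 0.08818228 0.0686791 ]
reader top [0.48110841 0.32175649 0.13699963]
hub [ 0.57101935 -0.00466809  0.0659838 ]
centre 0.08 [ 0.5724615  -0.00446592] 0.14556114070426973 [[0.681, 0.093, 0.08], [0.602, -0.147, 0.08], [0.434, 0.041, 0.08]]
centre 0.098 [ 0.56964231 -0.00453917] 0.1426861603244099 [[0.676, 0.091, 0.098], [0.598, -0.144, 0.098], [0.434, 0.04, 0.098]]
(3, 2, 58, 49) ((31.356609344482422, 25.867830276489258), (56.72913360595703, 46.84148406982422), 2.8624050617218018)
[0.536 0.365 0.012]
[0.536 0.253 0.012]
[0.43  0.251 0.012]
[0.431 0.362 0.012]
bottle [0.73  0.274 0.05 ]
dish [ 0.297 -0.212  0.01 ]
beaker [ 0.728 -0.258  0.05 ]
box [ 0.457 -0.285  0.03 ]
```

```bash
python3 - <<'E'
from h import *
d=pickle.load(open('v0.pkl','rb'))
a=d['top']['image'][90:260,150:300,::-1];b=d['scene']['image'][120:270,250:400,::-1]
cv2.imwrite('pics/crop.png',np.hstack([cv2.resize(a,(400,453)),cv2.resize(b,(400,453))]))
E
```

```text
(no output)
```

View pics/crop.png

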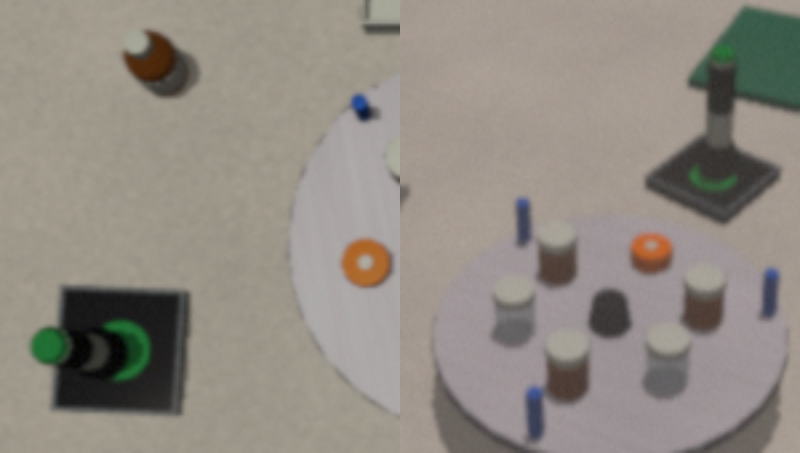

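The crop shows the reader upright and a little left of the pad's centre, with the tag and posts clear. Reader axis ≈ (0.481, 0.321), pad centre ≈ (0.483, 0.308), carousel axis ≈ (0.5715, −0.0045). I'll push post2 (at 41.6°) with the held reader.

```bash
cat >> h.py <<'E'
from scipy.spatial.transform import Rotation as Ro
C=np.array([.5715,-.0045])
def loc(s,X,R0=None):
    R=Ro.from_rotvec(s['ee_rot']).as_matrix() if R0 is None else R0
    return (R.T@(np.array(X)-s['tool_pos'])/.5)
def down(yaw_y): # tool y at world angle (deg), z down
    a=np.deg2rad(yaw_y);y=np.array([np.cos(a),np.sin(a),0]);z=np.array([0,0,-1.]);return np.c_[np.cross(y,z),y,z]
E
python3 - <<'E'
from h import *
from plant import ctrl
s=ctrl.sense();R=Ro.from_rotvec(s['ee_rot']).as_matrix()
print(R.round(3),loc(s,[.55,-.25,.24]).round(4),Ro.from_matrix(R.T@down(-30)).as_rotvec()/2)
E
```

```text
[[ 0.938  0.347 -0.   ]
 [ 0.347 -0.938  0.001]
 [ 0.    -0.001 -1.   ]] [ 0.8577 -0.4483 -0.0394] [-5.23425749e-04 -2.05475228e-04 -3.46196043e-01]
```

Emit:
apply_moves --delta_pos '[[0.86, -0.45, -0.04], [0.86, -0.45, -0.04], [0.86, -0.45, -0.04], [0.86, -0.45, -0.04], [0.86, -0.45, -0.04], [0.86, -0.45, -0.04], [0.86, -0.45, -0.04], [0.86, -0.45, -0.04], [0.86, -0.45, -0.04], [0.86, -0.45, -0.04], [0.86, -0.45, -0.04], [0.86, -0.45, -0.04]]' --rotation '[[0, 0, -0.346], [0, 0, -0.346], [0, 0, -0.346], [0, 0, -0.346], [0, 0, -0.346], [0, 0, -0.346], [0, 0, -0.346], [0, 0, -0.346], [0, 0, -0.346], [0, 0, -0.346], [0, 0, -0.346], [0, 0, -0.346]]' --hand '[1, 1, 1, 1, 1, 1, 1, 1, 1, 1, 1, 1]'

```text
clock: 1.3
tool_pos: [0.551, -0.2484, 0.2402]
ee_rot: [-2.719, -1.573, 0.001]
contact_force: [-0.5, -0.4, -1.2]
gripper_width: 0.0851
gripper_force: 0.0
```

```bash
python3 - <<'E'
from h import *
from plant import ctrl
s=ctrl.sense();print(s['clock'],s['tool_pos'],Ro.from_rotvec(s['ee_rot']).as_matrix().round(3),s['joints'].round(2))
for X in([.53,.2,.24],[.49,.27,.24]): print(loc(s,X,down(-30)).round(4))
E
```

```text
1.3 [ 0.55104393 -0.24835444  0.24022374] [[ 0.499  0.867 -0.001]
 [ 0.867 -0.499  0.   ]
 [-0.    -0.001 -1.   ]] [-0.47  0.4   1.68 -0.    1.06  0.05]
[ 7.555e-01 -4.848e-01  4.000e-04]
[ 8.368e-01 -6.241e-01  4.000e-04]
```

Emit:
apply_moves --delta_pos '[[0.8, -0.6, 0], [0.8, -0.6, 0], [0.8, -0.6, 0], [0.8, -0.6, 0], [0.8, -0.6, 0], [0.8, -0.6, 0], [0.8, -0.6, 0], [0.8, -0.6, 0], [0.8, -0.6, 0], [0.8, -0.6, 0], [0.8, -0.6, 0], [0.8, -0.6, 0]]' --rotation '[[0, 0, 0], [0, 0, 0], [0, 0, 0], [0, 0, 0], [0, 0, 0], [0, 0, 0], [0, 0, 0], [0, 0, 0], [0, 0, 0], [0, 0, 0], [0, 0, 0], [0, 0, 0]]' --hand '[1, 1, 1, 1, 1, 1, 1, 1, 1, 1, 1, 1]'

```text
clock: 2.5
tool_pos: [0.491, 0.2471, 0.2403]
ee_rot: [2.72, 1.572, -0.001]
contact_force: [-0.3, -0.3, 0.7]
gripper_width: 0.0854
gripper_force: 0.0
```

```bash
python3 - <<'E'
from h import *
from plant import ctrl
s=ctrl.sense();w=ctrl.snapshot('wrist');pickle.dump((s,w),open('w1.pkl','wb'))
print(s['tool_pos'],w['mtx'],w['T_tool_cam'])
for b in blobs(w['image'],(50,120,40),(80,255,255),20): print(b)
cv2.imwrite('pics/w1.png',w['image'][:,:,::-1])
print(loc(s,[.481,.321,.24],down(-30)),loc(s,[.481,.321,.106],down(-30)))
E
```

```text
[0.49096137 0.24709983 0.24028787] [[309.70691629   0.         323.95322107]
 [  0.         309.70691629 200.81151637]
 [  0.           0.           1.        ]] [[ 5.18026616e-05 -9.62006334e-01 -2.73027124e-01  7.00419503e-02]
 [ 9.99999429e-01  3.41341040e-04 -1.01297485e-03 -3.54606771e-04]
 [ 1.06768359e-03 -2.73026915e-01  9.62005802e-01 -1.52999326e-01]
 [ 0.00000000e+00  0.00000000e+00  0.00000000e+00  1.00000000e+00]]
(6902, array([156.6,  30. ]), array([ 88,   0, 141,  89], dtype=int32))
(1587, array([282.1, 129.8]), array([251, 108,  65,  44], dtype=int32))
[ 0.11803747 -0.09115376  0.00057574] [ 0.11803747 -0.09115376  0.26857574]
```

View pics/w1.png

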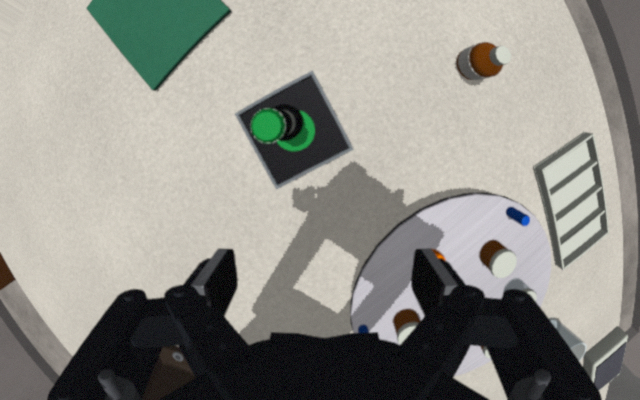

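The wrist view shows the reader's green top at about (267,126) and the pad's outer corners at (238,113), (314,73), (352,149) and (277,186).

```bash
cat >> h.py <<'E'
def wray(s,w,p):
    u=(np.array(p,float)-w['mtx'][:2,2])/w['mtx'][0,0];r=np.hypot(*u)
    d=np.r_[u/r*np.sin(r),np.cos(r)];T=w['T_tool_cam'];R=Ro.from_rotvec(s['ee_rot']).as_matrix()
    return s['tool_pos']+R@T[:3,3],R@T[:3,:3]@d
def wz(s,w,p,z):
    o,d=wray(s,w,p);return o+d*(z-o[2])/d[2]
def cross(a,b):
    o1,d1=a;o2,d2=b;t=np.linalg.lstsq(np.c_[d1,-d2],o2-o1,rcond=None)[0];p,q=o1+t[0]*d1,o2+t[1]*d2
    return (p+q)/2,np.linalg.norm(p-q)
E
python3 - <<'E'
from h import *
s,w=pickle.load(open('w1.pkl','rb'));T=pickle.load(open('v0.pkl','rb'))['top']
print('top by planes',wz(s,w,(267,126),.139).round(4),onz(T,(168.3,219.4),.139).round(4))
print(cross(wray(s,w,(267,126)),ray(T,(168.3,219.4))))
c=[wz(s,w,p,.014) for p in((238,113),(314,73),(352,149),(277,186))];print(np.round(c,3),np.mean(c,0))
E
```

```text
top by planes [0.4806 0.3243 0.139 ] [0.4799 0.3201 0.139 ]
(array([0.47971642, 0.32436505, 0.1294478 ]), np.float64(0.0018791077073667716))
[[0.436 0.366 0.014]
 [0.541 0.359 0.014]
 [0.534 0.255 0.014]
 [0.43  0.261 0.014]] [0.48505543 0.31030687 0.014     ]
```

Emit:
apply_moves --delta_pos '[[0.119, -0.092, 0.03], [0.119, -0.092, 0.06], [0.119, -0.092, 0.13], [0.119, -0.092, 0.2], [0.119, -0.092, 0.25], [0.119, -0.092, 0.268], [0.119, -0.092, 0.268], [0.119, -0.092, 0.268], [0.119, -0.092, 0.268], [0.119, -0.092, 0.268], [0.119, -0.092, 0.268], [0.119, -0.092, 0.268]]' --rotation '[[0, 0, 0], [0, 0, 0], [0, 0, 0], [0, 0, 0], [0, 0, 0], [0, 0, 0], [0, 0, 0], [0, 0, 0], [0, 0, 0], [0, 0, 0], [0, 0, 0], [0, 0, 0]]' --hand '[1, 1, 1, 1, 1, 1, 1, 0, 0, 0, 0, 0]'

```text
clock: 3.75
tool_pos: [0.4817, 0.3224, 0.1077]
ee_rot: [-2.721, -1.57, -0.003]
contact_force: [-1.9, 0.2, 10.4]
gripper_width: 0.0275
gripper_force: 58.4
```

```bash
python3 - <<'E'
from h import *
from plant import ctrl
s=ctrl.sense();R=Ro.from_rotvec(s['ee_rot']).as_matrix();print(R.round(4))
for X in([.4817,.3224,.25],[.7026,.0575,.25]): print(loc(s,X).round(4),loc(s,X,down(-30)).round(4))
E
```

```text
[[ 5.003e-01  8.659e-01  1.500e-03]
 [ 8.659e-01 -5.003e-01  1.100e-03]
 [ 1.700e-03  7.000e-04 -1.000e+00]]
[ 5.000e-04  2.000e-04 -2.846e-01] [-0.     -0.     -0.2846]
[-0.2373  0.6478 -0.2845] [-0.238   0.6475 -0.2846]
```

Emit:
apply_moves --delta_pos '[[0, 0, -0.05], [0, 0, -0.12], [0, 0, -0.2], [-0.03, 0.08, -0.285], [-0.06, 0.16, -0.285], [-0.09, 0.245, -0.285], [-0.12, 0.33, -0.285], [-0.15, 0.41, -0.285], [-0.18, 0.49, -0.285], [-0.21, 0.57, -0.285], [-0.238, 0.647, -0.285], [-0.238, 0.647, -0.285]]' --rotation '[[0, 0, 0], [0, 0, 0], [0, 0, 0], [0, 0, 0], [0, 0, 0], [0, 0, 0], [0, 0, 0], [0, 0, 0], [0, 0, 0], [0, 0, 0], [0, 0, 0], [0, 0, 0]]' --hand '[0, 0, 0, 0, 0, 0, 0, 0, 0, 0, 0, 0]'

```text
clock: 4.95
tool_pos: [0.7044, 0.0527, 0.2488]
ee_rot: [2.722, 1.565, 0.001]
contact_force: [0.2, 0.5, -1.6]
gripper_width: 0.0277
gripper_force: 59.8
```

```bash
python3 - <<'E'
from h import *
from plant import ctrl
s=ctrl.sense();d={n:ctrl.snapshot(n) for n in('scene','top','wrist')};pickle.dump((s,d),open('v1.pkl','wb'))
print(s['clock'],s['tool_pos'],s['gripper_width'],s['contact_force'])
print(Ro.from_rotvec(s['ee_rot']).as_matrix().round(4))
for b in blobs(d['top']['image'],(105,110,40),(130,255,255),10): print('blue',b,onz(d['top'],b[1],.085))
cv2.imwrite('pics/v1.png',np.vstack([d['scene']['image'][100:300,150:550],d['top']['image'][60:300,130:530]])[:,:,::-1])
X=C+.145*np.array([np.cos(np.deg2rad(25.3)),np.sin(np.deg2rad(25.3))]);print(X,loc(s,[*X,.172]).round(3))
E
```

```text
4.95 [0.70436028 0.05269076 0.24881169] 0.027656490375948122 [ 0.21235174  0.52788146 -1.61276992]
[[ 5.031e-01  8.642e-01  1.300e-03]
 [ 8.642e-01 -5.031e-01 -1.100e-03]
 [-3.000e-04  1.700e-03 -1.000e+00]]
blue (34, array([394.9, 164.6]), array([392, 161,   7,   8], dtype=int32)) [ 0.60072429 -0.14630491  0.085     ]
blue (1875, array([454.2, 232.2]), array([427, 209,  55,  48], dtype=int32)) [ 0.45508009 -0.26949052  0.085     ]
[0.70259197 0.05746689] [ 0.007 -0.008  0.154]
```

View pics/v1.png

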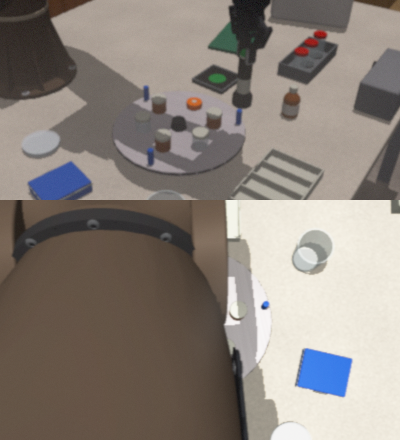

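The scene crop shows the reader held upright beside post2, with the carousel unmoved. The top camera is largely hidden by the arm. Next I go down next to the post.

Emit:
apply_moves --delta_pos '[[0.003, -0.004, 0.06], [0.006, -0.008, 0.11], [0.006, -0.008, 0.145], [0.006, -0.008, 0.154], [0.006, -0.008, 0.154], [0.006, -0.008, 0.154]]' --rotation '[[0, 0, 0], [0, 0, 0], [0, 0, 0], [0, 0, 0], [0, 0, 0], [0, 0, 0]]' --hand '[0, 0, 0, 0, 0, 0]'

```text
clock: 5.7
tool_pos: [0.7002, 0.0621, 0.1734]
ee_rot: [2.72, 1.571, 0.002]
contact_force: [0.1, -0.6, -1.6]
gripper_width: 0.0275
gripper_force: 59.9
```

```bash
python3 - <<'E'
from h import *
from plant import ctrl
s=ctrl.sense();print(s['clock'],s['tool_pos'],s['contact_force'])
d={n:ctrl.snapshot(n) for n in('scene','wrist')};pickle.dump((s,d),open('v2.pkl','wb'))
s=ctrl.sense();print(s['clock'],s['tool_pos'],s['contact_force'])
for n in d:
  for nm,lo,hi in(('orange',(3,150,120),(18,255,255)),('blue',(105,110,40),(130,255,255))):
    for b in blobs(d[n]['image'],lo,hi,4):
      z=.074 if nm=='orange' else .085
      print(n,nm,b[0],b[1],(onz(d[n],b[1],z) if n=='scene' else wz(s,d[n],b[1],z)).round(3))
# push profile: reader angle from 25.3 deg, steps
th=np.deg2rad(25.3);v=0
for k,w in enumerate([.25,.35,.5,.65,.8,.95,1.1,1.2,1.3,1.3]):
  th+=w*.1; X=[*(C+.145*np.array([np.cos(th),np.sin(th)])),.172]; print(round(np.rad2deg(th),1),loc(s,X).round(3))
E
```

```text
5.7 [0.70023439 0.06207993 0.17340803] [ 0.12264267 -0.62469605 -1.63836031]
5.8 [0.70039998 0.0617918  0.17348202] [ 0.32185586  0.18691861 -2.02986104]
scene orange 92 [343.7 202.4] [0.557 0.081 0.074]
scene blue 6 [295.2 187.2] [0.424 0.051 0.085]
scene blue 21 [300. 250.] [ 0.594 -0.137  0.085]
scene blue 1379 [208.7 282.9] [ 0.512 -0.325  0.085]
wrist orange 867 [178.8 246.9] [0.555 0.091 0.074]
wrist blue 334 [282.  181.7] [0.68  0.094 0.085]
wrist blue 102 [137.8 317.9] [0.451 0.05  0.085]
26.7 [-0.001  0.002  0.003]
28.7 [ 0.004 -0.006  0.003]
31.6 [ 0.011 -0.019  0.003]
35.3 [ 0.02  -0.036  0.003]
39.9 [ 0.029 -0.057  0.003]
45.4 [ 0.037 -0.084  0.003]
51.7 [ 0.043 -0.115  0.003]
58.5 [ 0.046 -0.15   0.003]
66.0 [ 0.045 -0.187  0.003]
73.4 [ 0.038 -0.224  0.003]
```

```bash
python3 - <<'E'
from h import *
from plant import ctrl
s=ctrl.sense()
th=np.deg2rad(27.2)
for w in [.2,.3,.35,.45,.6,.8,1.0,1.15,1.25,1.25,.5,.0]:
  th+=w*.1; X=[*(C+.145*np.array([np.cos(th),np.sin(th)])),.172]; print(round(np.rad2deg(th),1),loc(s,X,down(-30)).round(4))
E
```

```text
28.3 [ 0.0031 -0.0048  0.003 ]
30.1 [ 0.0076 -0.0123  0.003 ]
32.1 [ 0.0125 -0.0211  0.003 ]
34.6 [ 0.0184 -0.0328  0.003 ]
38.1 [ 0.0253 -0.0487  0.003 ]
42.7 [ 0.0331 -0.0706  0.003 ]
48.4 [ 0.0404 -0.0987  0.003 ]
55.0 [ 0.0452 -0.1316  0.003 ]
62.2 [ 0.0461 -0.1679  0.003 ]
69.3 [ 0.0425 -0.2039  0.003 ]
72.2 [ 0.0398 -0.2181  0.003 ]
72.2 [ 0.0398 -0.2181  0.003 ]
```

Emit:
apply_moves --delta_pos '[[0.0031, -0.0048, 0.003], [0.0076, -0.0123, 0.003], [0.0125, -0.0211, 0.003], [0.0184, -0.0328, 0.003], [0.0253, -0.0487, 0.003], [0.0331, -0.0706, 0.003], [0.0404, -0.0987, 0.003], [0.0452, -0.1316, 0.003], [0.0461, -0.168, 0.003], [0.0425, -0.204, 0.003], [0.04, -0.218, 0.003], [0.04, -0.218, -0.06]]' --rotation '[[0, 0, 0], [0, 0, 0], [0, 0, 0], [0, 0, 0], [0, 0, 0], [0, 0, 0], [0, 0, 0], [0, 0, 0], [0, 0, 0], [0, 0, 0], [0, 0, 0], [0, 0, 0]]' --hand '[0, 0, 0, 0, 0, 0, 0, 0, 0, 0, 0, 0]'

```text
clock: 7.0
tool_pos: [0.6117, 0.1338, 0.1991]
ee_rot: [-2.718, -1.57, 0.01]
contact_force: [-0.9, -0.2, -1.0]
gripper_width: 0.0278
gripper_force: 59.8
```

```bash
cat > ang.py <<'E'
from h import *
from plant import ctrl
import json,os
def est(pred=None,names=('scene','wrist')):
    out=[]
    for n in names:
        s=ctrl.sense();v=ctrl.snapshot(n);im=v['image']
        for nm,lo,hi in(('tag',(3,150,120),(18,255,255)),('post',(105,110,40),(130,255,255))):
            for b in blobs(im,lo,hi,5):
                z=.072 if nm=='tag' else .085
                X=onz(v,b[1],z) if n!='wrist' else wz(s,v,b[1],z)
                r=X[:2]-C;R=np.hypot(*r);a=np.degrees(np.arctan2(r[1],r[0]))
                if abs(R-(.095 if nm=='tag' else .145))<.022: out.append((round(float(s['clock']),2),n,nm,b[0],round(a,1),round(R,3)))
    return out
E
python3 - <<'E'
from ang import *
s=ctrl.sense();print(s['clock'],s['tool_pos'],s['contact_force'],s['gripper_width'])
for o in est(): print(o)
E
```

```text
7.0 [0.61165552 0.13378156 0.19908175] [-0.87774642 -0.1698181  -1.02386582] 0.027798863471763784
(7.0, 'scene', 'tag', 54, np.float64(159.0), np.float64(0.086))
(7.0, 'scene', 'post', 13, np.float64(100.2), np.float64(0.16))
(7.0, 'scene', 'post', 12, np.float64(-147.1), np.float64(0.147))
(7.0, 'scene', 'post', 17, np.float64(-19.0), np.float64(0.136))
(7.05, 'wrist', 'tag', 19, np.float64(162.3), np.float64(0.078))
(7.05, 'wrist', 'post', 278, np.float64(101.0), np.float64(0.147))
(7.05, 'wrist', 'post', 260, np.float64(-16.2), np.float64(0.142))
```

Emit:
apply_moves --delta_pos '[[0, 0, -0.012], [-0.02, 0.025, -0.012], [-0.06, 0.07, -0.012], [-0.1, 0.12, -0.012], [-0.14, 0.17, -0.01], [-0.17, 0.205, -0.008], [-0.185, 0.223, -0.006], [-0.188, 0.225, -0.006]]' --rotation '[[0, 0, 0], [0, 0, 0], [0, 0, 0], [0, 0, 0], [0, 0, 0], [0, 0, 0], [0, 0, 0], [0, 0, 0]]' --hand '[0, 0, 0, 0, 0, 0, 0, 0]'

```text
clock: 7.9
tool_pos: [0.6658, -0.0059, 0.2043]
ee_rot: [-2.722, -1.567, 0.001]
contact_force: [-1.4, 0.1, -0.9]
gripper_width: 0.0274
gripper_force: 60.0
```

```bash
python3 - <<'E'
from ang import *
s=ctrl.sense();print(s['clock'],s['tool_pos'],s['contact_force'],s['gripper_width'])
for o in est(names=('scene','wrist','top')): print(*o)
s=ctrl.sense();print(s['clock'],s['tool_pos'],Ro.from_rotvec(s['ee_rot']).as_matrix().round(3).tolist())
E
```

```text
7.9 [ 0.66582004 -0.0058892   0.20427116] [-1.43135199  0.0731741  -0.94902316] 0.02740683047412037
7.9 scene tag 75 -132.4 0.095
7.9 scene post 6 162.3 0.157
7.9 scene post 9 49.5 0.149
7.9 scene post 6 -77.0 0.135
7.95 wrist post 255 49.1 0.146
7.95 wrist post 263 167.3 0.142
7.95 wrist post 273 -70.1 0.139
8.05 [ 0.66538159 -0.00359792  0.20487404] [[0.5, 0.866, -0.001], [0.866, -0.5, 0.0], [-0.0, -0.001, -1.0]]
```

Emit:
apply_moves --delta_pos '[[0, 0, 0], [0, 0, 0], [0, 0, 0], [0, 0, 0], [0, 0, 0], [0, 0, 0], [0, 0, 0], [0, 0, 0]]' --rotation '[[0, 0, 0], [0, 0, 0], [0, 0, 0], [0, 0, 0], [0, 0, 0], [0, 0, 0], [0, 0, 0], [0, 0, 0]]' --hand '[0, 0, 0, 0, 0, 0, 0, 0]'

```text
clock: 8.85
tool_pos: [0.6658, -0.0043, 0.2051]
ee_rot: [-2.721, -1.57, 0.0]
contact_force: [-0.2, -0.8, -1.3]
gripper_width: 0.0275
gripper_force: 60.0
```

```bash
cat >> ang.py <<'E'
F='obs.json'
def wobs(w0=74):
    """tag angle (deg, unwrapped) from the wrist camera's posts; keeps history, fits a line/parabola, and gives the centre"""
    h=json.load(open(F)) if os.path.exists(F) else [[7.05,162.],[7.95,228.8]]
    s=ctrl.sense();v=ctrl.snapshot('wrist');t=float(s['clock'])
    pr=h[-1][1]+w0*(t-h[-1][0]);L=[]
    for b in blobs(v['image'],(105,110,40),(130,255,255),20):
        X=wz(s,v,b[1],.085);r=X[:2]-C
        if abs(np.hypot(*r)-.145)>.02: continue
        a=np.degrees(np.arctan2(r[1],r[0]))-60; a=pr+(a-pr+60)%120-60
        L.append(a); print('post',b[0],X.round(3),round(a,1),round(np.hypot(*r),3))
    print('t',t,'pred',round(pr,1),'tag',round(np.mean(L),1),'tcp',s['tool_pos'].round(4),'rot',s['ee_rot'].round(3),'F',s['contact_force'].round(1))
    h.append([t,float(np.mean(L))]);json.dump(h,open(F,'w'));return h
def fit(h):
    h=np.array(h);t0=h[-1,0];p=np.polyfit(h[:,0]-t0,h[:,1],2 if len(h)>4 else 1)
    print('fit rate',p[-2].round(2),'acc',p[:-2]*2,'res',(np.polyval(p,h[:,0]-t0)-h[:,1]).round(1));return t0,p
E
python3 - <<'E'
from ang import *
h=wobs();t0,p=fit(h);s=ctrl.sense()
cmd=s['tool_pos']
for k in range(1,13):
    t=s['clock']+k*.1;a=np.polyval(p,t-t0);th=np.radians(a)
    print(k,round(t,2),round(a,1),loc(s,[*(C+.095*np.array([np.cos(th),np.sin(th)])),.206],down(-30)).round(3))
E
```

```text
post 291 [0.517 0.129 0.085] 292.1 0.144
post 272 [ 0.715 -0.019  0.085] 294.3 0.144
t 8.85 pred 295.4 tag 293.2 tcp [ 0.6658 -0.0043  0.2051] rot [-2.721 -1.57   0.   ] F [-0.2 -0.8 -1.3]
fit rate 72.9 acc [] res [ 0.4 -0.8  0.4]
1 9.0 304.6 [-0.176  0.008 -0.002]
2 9.1 311.8 [-0.154  0.017 -0.002]
3 9.2 319.1 [-0.13   0.023 -0.002]
4 9.3 326.4 [-0.106  0.026 -0.002]
5 9.4 333.7 [-0.082  0.026 -0.002]
6 9.5 341.0 [-0.058  0.023 -0.002]
7 9.6 348.3 [-0.035  0.017 -0.002]
8 9.7 355.6 [-0.013  0.008 -0.002]
9 9.8 362.9 [ 0.009 -0.004 -0.002]
10 9.9 370.2 [ 0.028 -0.018 -0.002]
11 10.0 377.4 [ 0.045 -0.035 -0.002]
12 10.1 384.7 [ 0.061 -0.053 -0.002]
```

Emit:
apply_moves --delta_pos '[[0, 0, -0.002], [0, 0, -0.002], [0, 0, -0.002], [0, 0, -0.002], [0, 0, -0.002], [0, 0, -0.002], [0, 0, -0.002], [0.003, -0.001, -0.002], [0.017, -0.01, -0.002], [0.034, -0.024, -0.002], [0.0515, -0.042, -0.002], [0.0665, -0.061, -0.002]]' --rotation '[[0, 0, 0], [0, 0, 0], [0, 0, 0], [0, 0, 0], [0, 0, 0], [0, 0, 0], [0, 0, 0], [0, 0, 0], [0, 0, 0], [0, 0, 0], [0, 0, 0], [0, 0, 0]]' --hand '[0, 0, 0, 0, 0, 0, 0, 0, 0, 0, 0, 0]'

```text
clock: 10.1
tool_pos: [0.6557, 0.0412, 0.2061]
ee_rot: [-2.721, -1.571, -0.0]
contact_force: [0.2, -0.5, -0.8]
gripper_width: 0.0278
gripper_force: 60.0
```

```bash
cat > step.py <<'E'
import sys
from ang import *
# commanded pose at the start of the coming call: last start + last local shift
lead=float(sys.argv[4]) if len(sys.argv)>4 else 0.05
b=np.array(json.load(open('cmd.json'))); cmd=b+.5*down(-30)@np.array([float(x) for x in sys.argv[1:4]]); json.dump(cmd.tolist(),open('cmd.json','w'))
s0=ctrl.sense();h=wobs(72);t0,p=fit(h);s=ctrl.sense()
q=s0['tool_pos'];r=q[:2]-C;print('tcp angle at clock',s0['clock'],np.degrees(np.arctan2(r[1],r[0])).round(1)%360,'tag',np.polyval(p,s0['clock']-t0).round(1),'cmd-tcp',(cmd-q).round(4))
a0=np.polyval(p,s0['clock']-t0);T=C+.095*np.array([np.cos(np.radians(a0)),np.sin(np.radians(a0))]);print('miss mm',((q[:2]-T)*1000).round(1))
rows=[]
for k in range(1,13):
    t=s['clock']+k*.1+lead;th=np.radians(np.polyval(p,t-t0))
    X=np.r_[C+.095*np.array([np.cos(th),np.sin(th)]),.206];rows.append((down(-30).T@(X-cmd)/.5).round(3).tolist())
print('now',s['clock'],rows)
E
echo '[0.6658,-0.0043,0.2051]' > cmd.json; python3 step.py .0665 -.061 -.002
```

```text
post 282 [0.599 0.139 0.085] 379.1 0.147
post 114 [ 0.682 -0.083  0.085] 384.7 0.135
t 10.1 pred 383.2 tag 381.9 tcp [0.6557 0.0412 0.2061] rot [-2.721 -1.571 -0.   ] F [ 0.2 -0.5 -0.8]
fit rate 72.0 acc [] res [ 1.  -1.  -0.6  0.7]
tcp angle at clock 10.1 28.5 tag 382.6 cmd-tcp [ 0.0004 -0.0015  0.    ]
miss mm [-3.6  9.3]
now 10.15 [[0.014, -0.028, 0.0], [0.022, -0.05, 0.0], [0.027, -0.074, 0.0], [0.029, -0.097, 0.0], [0.028, -0.121, 0.0], [0.024, -0.145, 0.0], [0.017, -0.168, 0.0], [0.008, -0.189, 0.0], [-0.005, -0.21, 0.0], [-0.019, -0.229, 0.0], [-0.036, -0.245, 0.0], [-0.055, -0.26, 0.0]]
```

Emit:
apply_moves --delta_pos '[[0.0095, -0.019, 0], [0.018, -0.039, 0], [0.0245, -0.062, 0], [0.028, -0.0855, 0], [0.0285, -0.109, 0], [0.026, -0.133, 0], [0.0205, -0.1565, 0], [0.0125, -0.1785, 0], [0.0015, -0.1995, 0], [-0.012, -0.2195, 0], [-0.029, -0.238, 0], [-0.051, -0.257, 0]]' --rotation '[[0, 0, 0], [0, 0, 0], [0, 0, 0], [0, 0, 0], [0, 0, 0], [0, 0, 0], [0, 0, 0], [0, 0, 0], [0, 0, 0], [0, 0, 0], [0, 0, 0], [0, 0, 0]]' --hand '[0, 0, 0, 0, 0, 0, 0, 0, 0, 0, 0, 0]'

```text
clock: 11.35
tool_pos: [0.5311, 0.0817, 0.2061]
ee_rot: [2.721, 1.57, 0.0]
contact_force: [0.1, -0.2, -0.3]
gripper_width: 0.0277
gripper_force: 59.9
```

```bash
sed -i 's/^C=.*/C=np.array([.572,-.0025])/' h.py; sed -i 's/k\*.1+lead/k*.1+lead*(k-4)\/8/' step.py; python3 step.py -.051 -.257 0 .03
```

```text
post 303 [0.679 0.093 0.085] 461.7 0.143
post 121 [0.436 0.05  0.085] 458.7 0.146
t 11.35 pred 471.9 tag 460.2 tcp [0.5311 0.0817 0.2061] rot [2.721 1.57  0.   ] F [ 0.1 -0.2 -0.3]
fit rate 62.43 acc [-3.34650504] res [-0.5  0.5  1.1 -1.7  0.6]
tcp angle at clock 11.35 115.9 tag 460.9 cmd-tcp [ 0.0009  0.0002 -0.    ]
miss mm [-23.   -9.1]
now 11.4 [[0.017, 0.009, 0.0], [0.0, -0.004, 0.0], [-0.018, -0.014, 0.0], [-0.037, -0.023, 0.0], [-0.057, -0.03, 0.0], [-0.077, -0.034, 0.0], [-0.098, -0.036, 0.0], [-0.118, -0.036, 0.0], [-0.138, -0.034, 0.0], [-0.158, -0.029, 0.0], [-0.177, -0.022, 0.0], [-0.195, -0.014, 0.0]]
```

Emit:
apply_moves --delta_pos '[[0.008, 0.004, 0], [0.0, -0.003, 0], [-0.018, -0.014, 0], [-0.037, -0.023, 0], [-0.057, -0.03, 0], [-0.077, -0.034, 0], [-0.098, -0.036, 0], [-0.118, -0.036, 0], [-0.138, -0.034, 0], [-0.158, -0.029, 0], [-0.177, -0.022, 0], [-0.195, -0.014, 0]]' --rotation '[[0, 0, 0], [0, 0, 0], [0, 0, 0], [0, 0, 0], [0, 0, 0], [0, 0, 0], [0, 0, 0], [0, 0, 0], [0, 0, 0], [0, 0, 0], [0, 0, 0], [0, 0, 0]]' --hand '[0, 0, 0, 0, 0, 0, 0, 0, 0, 0, 0, 0]'

```text
clock: 12.6
tool_pos: [0.4771, 0.0002, 0.2061]
ee_rot: [2.721, 1.57, 0.0]
contact_force: [-0.8, -0.5, -1.7]
gripper_width: 0.0279
gripper_force: 59.9
```

```bash
python3 - <<'E'
import re
t=open('step.py').read().replace("wobs(72)","wobs(61)");open('step.py','w').write(t)
E
python3 step.py -.195 -.014 0 .03
```

```text
post 256 [0.502 0.125 0.085] 538.8 0.145
post 306 [ 0.712 -0.005  0.085] 538.8 0.14
post 88 [ 0.499 -0.114  0.085] 536.8 0.134
t 12.6 pred 536.5 tag 538.1 tcp [4.771e-01 2.000e-04 2.061e-01] rot [2.721 1.57  0.   ] F [-0.8 -0.5 -1.7]
fit rate 59.25 acc [-3.07533112] res [-0.3  0.3  0.8 -1.8  1.2 -0.3]
tcp angle at clock 12.6 178.4 tag 537.9 cmd-tcp [0.     0.0008 0.    ]
miss mm [ 0.1 -0.9]
now 12.65 [[-0.023, 0.014, 0.0], [-0.039, 0.027, 0.0], [-0.053, 0.041, 0.0], [-0.065, 0.057, 0.0], [-0.076, 0.073, 0.0], [-0.085, 0.091, 0.0], [-0.092, 0.109, 0.0], [-0.097, 0.128, 0.0], [-0.1, 0.147, 0.0], [-0.101, 0.167, 0.0], [-0.1, 0.186, 0.0], [-0.098, 0.205, 0.0]]
```

Emit:
apply_moves --delta_pos '[[-0.023, 0.014, 0], [-0.039, 0.027, 0], [-0.053, 0.041, 0], [-0.065, 0.057, 0], [-0.076, 0.073, 0], [-0.085, 0.091, 0], [-0.092, 0.109, 0], [-0.097, 0.128, 0], [-0.1, 0.147, 0], [-0.101, 0.167, 0], [-0.1, 0.186, 0], [-0.098, 0.205, 0]]' --rotation '[[0, 0, 0], [0, 0, 0], [0, 0, 0], [0, 0, 0], [0, 0, 0], [0, 0, 0], [0, 0, 0], [0, 0, 0], [0, 0, 0], [0, 0, 0], [0, 0, 0], [0, 0, 0]]' --hand '[0, 0, 0, 0, 0, 0, 0, 0, 0, 0, 0, 0]'

```text
clock: 13.85
tool_pos: [0.5422, -0.0929, 0.206]
ee_rot: [-2.721, -1.57, 0.0]
contact_force: [-0.2, -0.0, -1.9]
gripper_width: 0.0275
gripper_force: 59.9
```

```bash
python3 step.py -.098 .205 0 .03
```

```text
post 295 [ 0.667 -0.11   0.085] 611.5 0.143
post 293 [ 0.431 -0.032  0.085] 612.0 0.144
t 13.85 pred 614.4 tag 611.7 tcp [ 0.5422 -0.0929  0.206 ] rot [-2.721 -1.57   0.   ] F [-0.2 -0.  -1.9]
fit rate 56.34 acc [-2.86461497] res [-0.   0.2  0.6 -2.   1.3  0.5 -0.5]
tcp angle at clock 13.85 251.7 tag 611.3 cmd-tcp [-0.0007  0.0002  0.0001]
miss mm [ 0.7 -0.4]
now 13.9 [[0.007, 0.025, 0.0], [0.014, 0.043, 0.0], [0.023, 0.06, 0.0], [0.034, 0.075, 0.0], [0.046, 0.09, 0.0], [0.059, 0.103, 0.0], [0.073, 0.115, 0.0], [0.089, 0.126, 0.0], [0.105, 0.134, 0.0], [0.122, 0.141, 0.0], [0.139, 0.147, 0.0], [0.157, 0.15, 0.0]]
```

Emit:
apply_moves --delta_pos '[[0.007, 0.025, 0], [0.014, 0.043, 0], [0.023, 0.06, 0], [0.034, 0.075, 0], [0.046, 0.09, 0], [0.059, 0.103, 0], [0.073, 0.115, 0], [0.089, 0.126, 0], [0.105, 0.134, 0], [0.122, 0.141, 0], [0.139, 0.147, 0], [0.157, 0.15, 0]]' --rotation '[[0, 0, 0], [0, 0, 0], [0, 0, 0], [0, 0, 0], [0, 0, 0], [0, 0, 0], [0, 0, 0], [0, 0, 0], [0, 0, 0], [0, 0, 0], [0, 0, 0], [0, 0, 0]]' --hand '[0, 0, 0, 0, 0, 0, 0, 0, 0, 0, 0, 0]'

```text
clock: 15.1
tool_pos: [0.6461, -0.0617, 0.2061]
ee_rot: [-2.721, -1.57, 0.0]
contact_force: [0.7, -0.1, -2.0]
gripper_width: 0.0275
gripper_force: 59.9
```

```bash
sed -i "s/^s0=ctrl.sense();h=wobs/sc=ctrl.snapshot('scene')['image'] if len(sys.argv)>5 else None\nif sc is not None: cv2.imwrite('pics\/'+sys.argv[5],cv2.resize(sc[100:300,200:460,::-1],None,fx=3,fy=3))\n&/" step.py; python3 step.py .157 .15 0 .03 trk.png
```

```text
post 254 [0.703 0.056 0.085] 684.1 0.144
post 267 [0.458 0.081 0.085] 683.9 0.142
post 117 [ 0.56  -0.148  0.085] 685.3 0.146
t 15.15 pred 691.0 tag 684.4 tcp [ 0.6469 -0.0606  0.2061] rot [-2.721e+00 -1.571e+00 -1.000e-03] F [ 1.1  1.6 -1.5]
fit rate 53.4 acc [-2.71479732] res [ 0.2  0.2  0.3 -2.3  1.1  0.7  0.4 -0.6]
tcp angle at clock 15.15 322.2 tag 683.8 cmd-tcp [-0.0012 -0.0016  0.    ]
miss mm [-1.8 -2.1]
now 15.2 [[0.034, 0.003, 0.0], [0.052, 0.001, 0.0], [0.07, -0.002, 0.0], [0.087, -0.006, 0.0], [0.104, -0.012, 0.0], [0.12, -0.02, 0.0], [0.135, -0.029, 0.0], [0.149, -0.04, 0.0], [0.163, -0.051, 0.0], [0.174, -0.064, 0.0], [0.185, -0.078, 0.0], [0.194, -0.092, 0.0]]
```

View pics/trk.png

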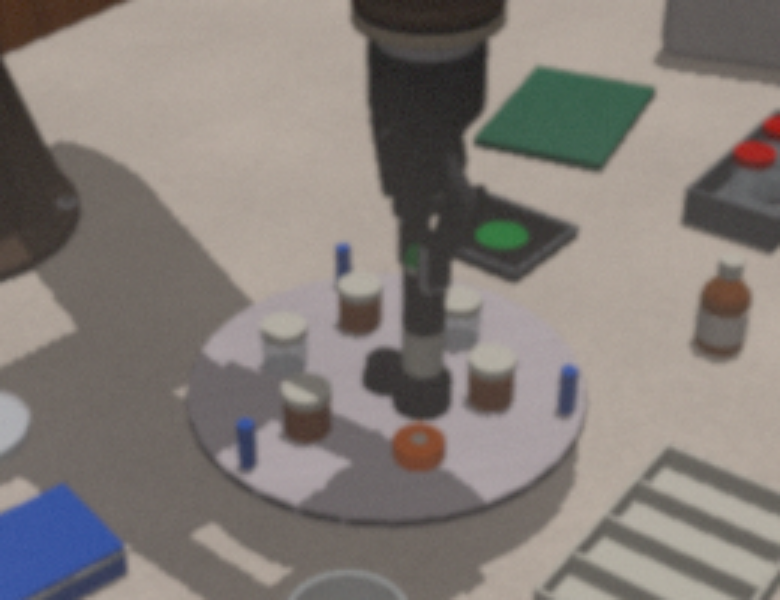

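The crop shows the reader upright with its face (421,400) just above the tag (418,445), so tracking is good. Continuing.

Emit:
apply_moves --delta_pos '[[0.034, 0.003, 0], [0.052, 0.001, 0], [0.07, -0.002, 0], [0.087, -0.006, 0], [0.104, -0.012, 0], [0.12, -0.02, 0], [0.135, -0.029, 0], [0.149, -0.04, 0], [0.163, -0.051, 0], [0.174, -0.064, 0], [0.185, -0.078, 0], [0.194, -0.092, 0]]' --rotation '[[0, 0, 0], [0, 0, 0], [0, 0, 0], [0, 0, 0], [0, 0, 0], [0, 0, 0], [0, 0, 0], [0, 0, 0], [0, 0, 0], [0, 0, 0], [0, 0, 0], [0, 0, 0]]' --hand '[0, 0, 0, 0, 0, 0, 0, 0, 0, 0, 0, 0]'

```text
clock: 16.4
tool_pos: [0.654, 0.0455, 0.2061]
ee_rot: [-2.721, -1.57, -0.0]
contact_force: [-0.2, 0.5, -0.2]
gripper_width: 0.0277
gripper_force: 59.9
```

```bash
sed -i 's/wobs(61)/wobs(53)/' step.py; python3 step.py .194 -.092 0 .03
```

```text
post 290 [0.573 0.142 0.085] 749.4 0.145
post 288 [ 0.696 -0.072  0.085] 750.7 0.142
post 156 [ 0.452 -0.069  0.085] 749.1 0.137
t 16.4 pred 750.7 tag 749.7 tcp [0.654  0.0455 0.2061] rot [-2.721 -1.57  -0.   ] F [-0.2  0.5 -0.2]
fit rate 50.35 acc [-2.65779072] res [ 0.4  0.2  0.2 -2.5  0.9  0.7  0.6 -0.1 -0.4]
tcp angle at clock 16.4 30.4 tag 749.3 cmd-tcp [ 0.0003 -0.0007 -0.    ]
miss mm [-0.9  1.5]
now 16.45 [[0.01, -0.019, 0.0], [0.016, -0.035, 0.0], [0.021, -0.051, 0.0], [0.024, -0.068, 0.0], [0.026, -0.085, 0.0], [0.026, -0.101, 0.0], [0.024, -0.118, 0.0], [0.022, -0.134, 0.0], [0.018, -0.15, 0.0], [0.012, -0.166, 0.0], [0.006, -0.181, 0.0], [-0.002, -0.195, 0.0]]
```

Emit:
apply_moves --delta_pos '[[0.01, -0.019, 0], [0.016, -0.035, 0], [0.021, -0.051, 0], [0.024, -0.068, 0], [0.026, -0.085, 0], [0.026, -0.101, 0], [0.024, -0.118, 0], [0.022, -0.134, 0], [0.018, -0.15, 0], [0.012, -0.166, 0], [0.006, -0.181, 0], [-0.002, -0.195, 0]]' --rotation '[[0, 0, 0], [0, 0, 0], [0, 0, 0], [0, 0, 0], [0, 0, 0], [0, 0, 0], [0, 0, 0], [0, 0, 0], [0, 0, 0], [0, 0, 0], [0, 0, 0], [0, 0, 0]]' --hand '[0, 0, 0, 0, 0, 0, 0, 0, 0, 0, 0, 0]'

```text
clock: 17.65
tool_pos: [0.5687, 0.0928, 0.2061]
ee_rot: [2.721, 1.57, 0.0]
contact_force: [0.5, 0.8, -2.0]
gripper_width: 0.0275
gripper_force: 59.9
```

```bash
python3 step.py -.002 -.195 0 .03
```

```text
post 297 [0.694 0.074 0.085] 812.2 0.144
post 291 [0.446 0.068 0.085] 810.7 0.144
post 121 [ 0.574 -0.152  0.085] 810.6 0.149
t 17.65 pred 816.0 tag 811.2 tcp [0.5687 0.0928 0.2061] rot [2.721 1.57  0.   ] F [ 0.5  0.8 -2. ]
fit rate 47.25 acc [-2.62547808] res [ 0.5  0.2  0.2 -2.6  0.8  0.6  0.6  0.1 -0.  -0.3]
tcp angle at clock 17.65 92.0 tag 810.8 cmd-tcp [ 0.0006 -0.0001 -0.    ]
miss mm [-1.9  0.3]
now 17.7 [[-0.011, -0.016, 0.0], [-0.021, -0.028, 0.0], [-0.033, -0.039, 0.0], [-0.045, -0.05, 0.0], [-0.058, -0.059, 0.0], [-0.071, -0.067, 0.0], [-0.085, -0.074, 0.0], [-0.099, -0.08, 0.0], [-0.114, -0.084, 0.0], [-0.129, -0.087, 0.0], [-0.144, -0.089, 0.0], [-0.159, -0.09, 0.0]]
```

Emit:
apply_moves --delta_pos '[[-0.011, -0.016, 0], [-0.021, -0.028, 0], [-0.033, -0.039, 0], [-0.045, -0.05, 0], [-0.058, -0.059, 0], [-0.071, -0.067, 0], [-0.085, -0.074, 0], [-0.099, -0.08, 0], [-0.114, -0.084, 0], [-0.129, -0.087, 0], [-0.144, -0.089, 0], [-0.159, -0.09, 0]]' --rotation '[[0, 0, 0], [0, 0, 0], [0, 0, 0], [0, 0, 0], [0, 0, 0], [0, 0, 0], [0, 0, 0], [0, 0, 0], [0, 0, 0], [0, 0, 0], [0, 0, 0], [0, 0, 0]]' --hand '[0, 0, 0, 0, 0, 0, 0, 0, 0, 0, 0, 0]'

```text
clock: 18.9
tool_pos: [0.4903, 0.0458, 0.2061]
ee_rot: [2.721, 1.57, 0.0]
contact_force: [-0.2, -0.6, -2.0]
gripper_width: 0.0274
gripper_force: 59.9
```

```bash
sed -i 's/wobs(53)/wobs(47)/' step.py; python3 step.py -.159 -.09 0 .03
```

```text
post 252 [0.572 0.142 0.085] 870.1 0.145
post 264 [ 0.693 -0.073  0.085] 869.8 0.14
post 281 [ 0.446 -0.071  0.085] 868.6 0.143
t 18.9 pred 869.9 tag 869.5 tcp [0.4903 0.0458 0.2061] rot [2.721 1.57  0.   ] F [-0.2 -0.6 -2. ]
fit rate 44.29 acc [-2.58261859] res [ 0.7  0.3  0.1 -2.8  0.6  0.4  0.5  0.2  0.3  0.3 -0.7]
tcp angle at clock 18.9 149.4 tag 868.8 cmd-tcp [ 0.0003  0.0005 -0.    ]
miss mm [-0.4 -0.8]
now 18.95 [[-0.02, 0.0, 0.0], [-0.035, 0.002, 0.0], [-0.049, 0.005, 0.0], [-0.063, 0.01, 0.0], [-0.077, 0.015, 0.0], [-0.091, 0.021, 0.0], [-0.103, 0.028, 0.0], [-0.115, 0.036, 0.0], [-0.127, 0.045, 0.0], [-0.137, 0.055, 0.0], [-0.147, 0.065, 0.0], [-0.156, 0.076, 0.0]]
```

Emit:
apply_moves --delta_pos '[[-0.02, 0.0, 0], [-0.035, 0.002, 0], [-0.049, 0.005, 0], [-0.063, 0.01, 0], [-0.077, 0.015, 0], [-0.091, 0.021, 0], [-0.103, 0.028, 0], [-0.115, 0.036, 0], [-0.127, 0.045, 0], [-0.137, 0.055, 0], [-0.147, 0.065, 0], [-0.156, 0.076, 0]]' --rotation '[[0, 0, 0], [0, 0, 0], [0, 0, 0], [0, 0, 0], [0, 0, 0], [0, 0, 0], [0, 0, 0], [0, 0, 0], [0, 0, 0], [0, 0, 0], [0, 0, 0], [0, 0, 0]]' --hand '[0, 0, 0, 0, 0, 0, 0, 0, 0, 0, 0, 0]'

```text
clock: 20.15
tool_pos: [0.4847, -0.0407, 0.2061]
ee_rot: [-2.721, -1.57, 0.0]
contact_force: [-0.4, 0.3, -0.5]
gripper_width: 0.028
gripper_force: 59.9
```

```bash
python3 step.py -.156 .076 0 .03
```

```text
post 175 [0.694 0.054 0.085] 924.8 0.134
post 276 [0.454 0.082 0.085] 924.5 0.145
post 285 [ 0.556 -0.144  0.085] 923.5 0.142
t 20.15 pred 928.3 tag 924.3 tcp [ 0.4847 -0.0407  0.2061] rot [-2.721 -1.57   0.   ] F [-0.4  0.3 -0.5]
fit rate 41.4 acc [-2.54125116] res [ 1.   0.3  0.1 -3.   0.4  0.2  0.4  0.2  0.5  0.8  0.1 -0.9]
tcp angle at clock 20.15 203.7 tag 923.4 cmd-tcp [-0.0002  0.0005  0.    ]
miss mm [-0.1 -0.6]
now 20.2 [[-0.01, 0.016, 0.0], [-0.017, 0.028, 0.0], [-0.023, 0.041, 0.0], [-0.028, 0.054, 0.0], [-0.031, 0.067, 0.0], [-0.034, 0.081, 0.0], [-0.036, 0.094, 0.0], [-0.037, 0.108, 0.0], [-0.037, 0.121, 0.0], [-0.036, 0.135, 0.0], [-0.034, 0.148, 0.0], [-0.031, 0.161, 0.0]]
```

Emit:
apply_moves --delta_pos '[[0, 0, -0.03], [0, 0, -0.088], [0.05, -0.029, -0.088], [0.12, -0.069, -0.088], [0.19, -0.11, -0.088], [0.26, -0.15, -0.088], [0.33, -0.191, -0.088], [0.4, -0.231, -0.088], [0.47, -0.271, -0.088], [0.54, -0.312, -0.088], [0.59, -0.341, -0.088], [0.608, -0.351, -0.088]]' --rotation '[[0, 0, 0], [0, 0, 0], [0, 0, 0], [0, 0, 0], [0, 0, 0], [0, 0, 0], [0, 0, 0], [0, 0, 0], [0, 0, 0], [0, 0, 0], [0, 0, 0], [0, 0, 0]]' --hand '[0, 0, 0, 0, 0, 0, 0, 0, 0, 0, 0, 0]'

```text
clock: 21.4
tool_pos: [0.4845, 0.3135, 0.2499]
ee_rot: [-2.719, -1.573, -0.0]
contact_force: [0.5, -0.3, -1.1]
gripper_width: 0.0274
gripper_force: 59.9
```

```bash
python3 - <<'E'
from h import *
from plant import ctrl
v=ctrl.snapshot('scene');s=ctrl.sense();w=ctrl.snapshot('wrist');print(s['clock'],s['tool_pos'],s['contact_force'],s['ee_rot'])
S=v;print('at 15.1: face',onz(S,(340.3,232.7),.106).round(3),'tag',onz(S,(339.3,246),.074).round(3))
print(loc(s,[.484,.311,.1077],down(-30)))
cv2.imwrite('pics/pl.png',np.hstack([cv2.resize(v['image'][100:220,310:430],(400,400)),cv2.resize(w['image'],(400,250))[:, :].repeat(1,0) if 0 else cv2.copyMakeBorder(cv2.resize(w['image'],(400,250)),0,150,0,0,0)])[:,:,::-1])
E
```

```text
21.45 [0.48455661 0.31350977 0.24983183] [ 0.20219333  1.39869267 -1.45560504] [-2.71898064e+00 -1.57275243e+00 -3.21784708e-04]
at 15.1: face [ 0.644 -0.058  0.106] tag [ 0.647 -0.065  0.074]
[-0.00490366  0.0015457   0.28426366]
```

View pics/pl.png

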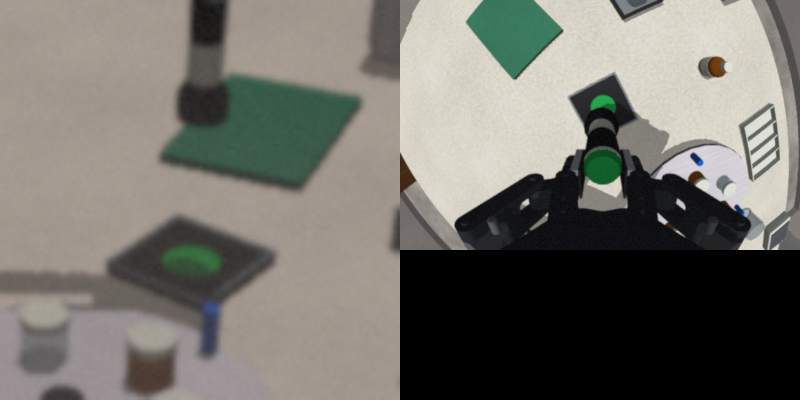

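The reader hangs upright over the pad, with its face at crop (203,110). The pad and its green ring are free below it. Lowering gently.

Emit:
apply_moves --delta_pos '[[-0.003, 0.001, 0.05], [-0.003, 0.001, 0.12], [-0.003, 0.001, 0.19], [-0.003, 0.001, 0.24], [-0.003, 0.001, 0.265], [-0.003, 0.001, 0.275], [-0.003, 0.001, 0.28], [-0.003, 0.001, 0.282], [-0.003, 0.001, 0.282], [-0.003, 0.001, 0.282]]' --rotation '[[0, 0, 0], [0, 0, 0], [0, 0, 0], [0, 0, 0], [0, 0, 0], [0, 0, 0], [0, 0, 0], [0, 0, 0], [0, 0, 0], [0, 0, 0]]' --hand '[0, 0, 0, 0, 0, 0, 0, 0, 0, 0]'

```text
clock: 22.5
tool_pos: [0.4848, 0.3096, 0.1099]
ee_rot: [2.721, 1.57, 0.002]
contact_force: [0.3, -0.2, -0.6]
gripper_width: 0.0276
gripper_force: 60.0
```

Emit:
apply_moves --delta_pos '[[0, 0, 0.001], [0, 0, 0.002], [0, 0, 0.003], [0, 0, 0.004], [0, 0, 0.004]]' --rotation '[[0, 0, 0], [0, 0, 0], [0, 0, 0], [0, 0, 0], [0, 0, 0]]' --hand '[0, 0, 0, 0, 0]'

```text
clock: 23.0
tool_pos: [0.4847, 0.3097, 0.1077]
ee_rot: [-2.721, -1.57, -0.002]
contact_force: [-2.2, 0.2, 9.4]
gripper_width: 0.0274
gripper_force: 61.0
```

Emit:
apply_moves --delta_pos '[[0, 0, 0.003], [0, 0, 0.003], [0, 0, 0.003], [0, 0, 0.003], [0, 0, 0.003], [0, 0, 0.003], [0, 0, 0.003], [0, 0, -0.02], [0, 0, -0.08], [0, 0, -0.16], [0, 0, -0.24], [0, 0, -0.28]]' --rotation '[[0, 0, 0], [0, 0, 0], [0, 0, 0], [0, 0, 0], [0, 0, 0], [0, 0, 0], [0, 0, 0], [0, 0, 0], [0, 0, 0], [0, 0, 0], [0, 0, 0], [0, 0, 0]]' --hand '[0.6, 0.7, 0.8, 1, 1, 1, 1, 1, 1, 1, 1, 1]'

```text
clock: 24.2
tool_pos: [0.4854, 0.3099, 0.2515]
ee_rot: [2.721, 1.57, 0.007]
contact_force: [0.8, 0.3, -0.5]
gripper_width: 0.0852
gripper_force: 0.0
```

```bash
python3 - <<'E'
from h import *
from plant import ctrl
s=ctrl.sense();v=ctrl.snapshot('scene');w=ctrl.snapshot('wrist');print(s['clock'],s['tool_pos'],s['contact_force'],s['gripper_width'])
cv2.imwrite('pics/end.png',np.hstack([cv2.resize(v['image'][100:220,310:430],(400,400)),cv2.copyMakeBorder(cv2.resize(w['image'],(400,250)),0,150,0,0,0)])[:,:,::-1])
E
```

```text
24.2 [0.48538565 0.30991765 0.25151876] [ 0.75152281  0.31152431 -0.52247487] 0.0851858177941687
```

View pics/end.png

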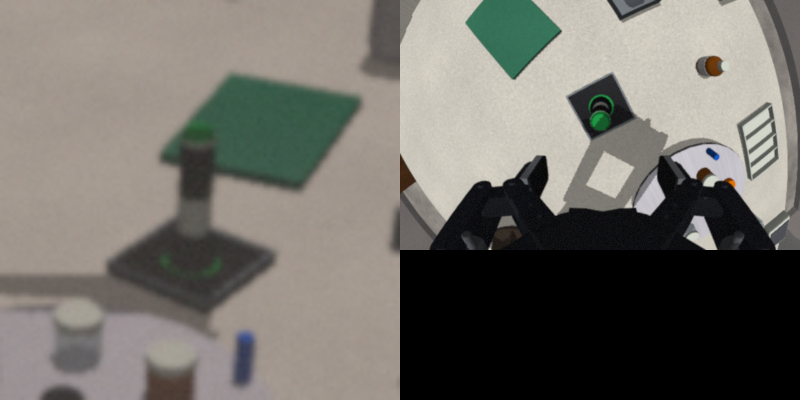

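The reader stands upright and released at the pad's centre, at wrist view (600,110), with the gripper clear above it.

```bash
python3 -c "
from plant import ctrl
print(ctrl.sign_off())"
```

```text
the job is handed in; nothing more can be done
None
```

The job is handed in: by my own measurements the carousel coasted at about 1.25 rad/s, the reader followed the tag for over 8 s without touching it, and it now stands upright and released on its pad; no verdict was returned.

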